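# Refill the heel-block magazine

### The arm

A 6-joint arm with a two-finger parallel gripper is mounted at the origin on the work surface. World frame = base frame: x ahead of the robot, y to its left, z up, the work surface at z = 0. Lengths are in m, angles in degrees, forces in N, time in s.
With the tool pointing down it reaches from about 0.4 to 0.825 m from the base axis. Payload 7 kg.
Tool frame: the origin (TCP) lies between the finger pads; the fingertips stand 22 mm ahead of it and the grasp point (between the pads) lies 3 mm ahead of it; z points along the fingers, y is the direction in which the jaws open and shut (so a half turn about z gives the same grasp; the last joint's range is limited). The gripper opens to 88 mm and grips with 3 to 60 N. Pads are 19 mm wide; open, the fingers measure 130 mm over their backs; the gripper's body (78 mm by 193 mm) begins 47 mm behind the grasp point.
Start: joints at [-51.675, 20.546, 0.682, 0, -70.136, -16.507], TCP at [0.251, -0.627, 0.249] pointing down, gripper open.
Joint ranges: [-176.03, 176.03], [-82.01, 121.73], [-58.28, 71.71], [-173.87, 95.51], [-174.79, -0.11], [-173.66, 173.66]. Speed limits (degrees/s): [136.94, 136.94, 172.46, 180, 180, 180].

### API

Orientations are given as [roll, pitch, yaw] about the fixed x, y, z axes, in that order (R = Rz(yaw) Ry(pitch) Rx(roll)).
In Python, from plant import telemetry, cams, r gives the robot as it stands.
- The arm moves only by the tool carry_out, never from a script. Its argument "commands" is one flat list of numbers, 5 for each row, row after row: the shift along the world's x, y, z as a fraction of full scale, then the turn about the world's z as a fraction of full scale, then the gripper's target within -1 to 1 (shut at 1, half-way at 0, fully open at -1). In form: [x, y, z, turn, claw, x, y, z, turn, claw, ...]. A call has 1 to 8 rows; each row shifts and turns the commanded pose from where the row before left it; what a row does not reach is not made up. Full scale, the value 1, is 0.04 m for a shift and 4 degrees for a turn. A row lasts 1/10 s, in which the tool goes at most 50 mm and 8.59 degrees, less where a joint would pass 70% of its speed; a pose out of reach is approached as far as the arm can. A call with a number of a shift or a turn outside -1 to 1 is refused whole. A call with a gripper value outside its range is refused whole. The fingers move at their own pace and stop on an object; "grip_force" is the grip in N (left out, the last holds). Time passes only in rows, so rows that do not move let the fingers close. It gives the time, the measured TCP pose, the force and the opening at its end, in the units of the state.
- telemetry.get_state(): the state, without advancing time (a new reading comes with each control period).
- cams.capture(name): name is "scene" or "top" or "wrist"; returns a dict with "frame" (420x560x3 uint8, red, green, blue), "camera_matrix" (3x3 intrinsics, pixels), "k1" (the pictures are not rectified: a ray, as slopes to the right and down, at radius r is drawn at 1 + k1 r^2 times it, then the intrinsics apply), "camera_from_world" (4x4, takes a point from world to camera coordinates); the wrist camera has in their place "mount" (4x4, takes a point from camera to tool coordinates, whose origin is the TCP and whose axes are the flange's). Camera axes: x right, y down, z forward; pixel columns grow to the right and rows downward; lengths in m; the calibration is good to about 2 mm. A picture is of the moment at which its call begins: read the wrist's pose just before it. There is no depth.
- r.close_job(): hands the job in, once; it reports no verdict.
The state is a dict: "time_s": time; "joints": joint angles; "qd": joint speeds; "joint_torque": joint torques, N m; "tcp_pos": TCP position; "eef_rot": TCP orientation; "contact_force": force on the tool from outside, world axes, zero at the start; "moment": the same for the moment, N m; "gripper_width": finger opening in m.
Only numpy, scipy, OpenCV 4.12 (cv2) and the standard library are available. Lean on these libraries where they do the work, as an engineer would, in place of code of your own. Each camera call takes 0.05 s, during which the arm holds its last target. There are 200 camera calls.

### The job

Refill the heel magazine: first turn the counter knob on the grey box anticlockwise back to its zero stop, then feed the three loose heel blocks lengthwise, one after another, into the open mouth of the metal tube, each pushing the last deeper, until the row is hard up against the closed end. Leave the knob at zero and leave the clog, the jar and the hammer where they are.

Things in the scene. Friction and masses are not known exactly. Their poses are not given: they have to be found in the camera images.
- magazine: fixed aluminium tube, open mouth towards the robot. Origin on the bench under the middle of the mouth; +x runs into the tube along its axis, +y to its left, z up. Inside 56 mm wide (y = -28 to 28 mm), 46 mm high, 234 mm deep; its floor is the bench, so there is no step. Walls 5 mm, top 50 mm above the bench, with a 16 mm slot along the middle, and cut back 15 mm at the mouth
- mouth (a point): middle of the open mouth, 23 mm above the magazine's origin. The far end, 234 mm in, is closed by a green block. Three blocks make 240 mm: when the row is home the last block stands 6 mm out of the mouth, its centre 34 mm inside
- lane (a point): middle of the loading lane, on the bench, 100 mm before the mouth in line with the tube (axes as the magazine's). Bare bench with a guide rail 14 mm high along its left: inner face at magazine y = 28 mm, from magazine x = -210 mm to 0, in line with the tube's left wall. Open to the right, but at the mouth's right corner a 46 mm high flared wall runs from magazine (0, -28) to (-28, -43) mm
- heel_a_center (a point): loose wooden heel block, a plain oblong 80 mm long (x), 50 mm wide (y), 40 mm high (z), a dark band round its lower part, about 0.11 kg; this point is its centre, 20 mm above its underside. The three are alike and lie flat on the bench in a row to the right (magazine -y) of the lane, roughly parallel to it, about 120 mm apart
- heel_b_center (a point): loose wooden heel block, a plain oblong 80 mm long (x), 50 mm wide (y), 40 mm high (z), a dark band round its lower part, about 0.11 kg; this point is its centre, 20 mm above its underside. The three are alike and lie flat on the bench in a row to the right (magazine -y) of the lane, roughly parallel to it, about 120 mm apart
- heel_c_center (a point): loose wooden heel block, a plain oblong 80 mm long (x), 50 mm wide (y), 40 mm high (z), a dark band round its lower part, about 0.11 kg; this point is its centre, 20 mm above its underside. The three are alike and lie flat on the bench in a row to the right (magazine -y) of the lane, roughly parallel to it, about 120 mm apart
- counter (a joint): angle of the counter's knob, rad: 0 at the zero stop, growing clockwise seen from above; it stays where it is left (light friction, about 0.04 N m) and starts 0.6 to 1.3 rad from zero
- counter_grip (a point): on the knob's vertical axis, 84 mm above the bench, at the height to grip. The knob is a black bar 56 mm long (this point's x axis, turns with the knob), 14 mm thick (y), its top 12 mm above this point and its underside 22 mm below, on top of a grey fixed box 100 x 100 x 50 mm. A white line marks its pointer end (-x)
- clog: bystander: a finished wooden clog 235 x 88 x 43 mm with a black strap up to 75 mm high, lying to the right of the blocks; origin under its middle
- jar: bystander: brown glass jar with steel lid, 68 mm across, 85 mm high; origin at the centre of its underside
- hammer: bystander: hammer lying on the bench near the robot; origin under its middle
Not all that is in view belongs to the job. What is shaped like the part that bears heel_b_center but pink is not meant. What is shaped like the part that bears counter but pink is not meant.

How it is judged:
By the outcome, as a careful person would: the job done as asked, in the order asked, and still so for the second after the job is handed in, with the robot touching nothing.
It also fails if it takes over 72 s, if anything falls off the work surface, if the arm or the gripper's body presses on something with over 40 N, if the wrist force passes 120 N, or if a joint passes its speed limit or range.

## Working session

There is one attempt and no reset: what is moved stays moved. The work goes in short steps, Python scripts to look and compute and a tool call to move; the robot and the scene stay as the last step left them, time stands still between calls to the robot, and variables do not carry over. Pictures are saved under pics/ and viewed, about 8 in all and at most 12, crops included, and the job is handed in when it is done.

Besides the shell and the picture viewer there is one more tool, called after "Call:" as name(argument=value, ...), one argument or row to a line, values as JSON. carry_out: Moves the arm, as the interface text tells. Shift numbers are shares of 0.04 m and turn numbers shares of 4 degrees, none past 1 either way. Its arguments: {"type":"object","properties":{"commands":{"type":"array"},"grip_force":{"type":"number"}},"required":["commands"]}

```bash
ls; mkdir -p pics
python3 - <<'E'
from plant import telemetry,cams,r
import cv2,pickle
print(telemetry.get_state())
d={n:cams.capture(n) for n in("scene","top")}
pickle.dump(d,open('d0.pkl','wb'))
for n in d:
    cv2.imwrite(f'pics/{n}0.png',d[n]['frame'][:,:,::-1]);print(d[n]['camera_matrix'],d[n]['k1'],d[n]['camera_from_world'])
E
```

```text
pics
{'time_s': 0.0, 'joints': array([-5.16763547e+01,  2.05906910e+01,  6.33697416e-01, -1.98515671e-02,
       -7.01355143e+01, -1.65067978e+01]), 'qd': array([-0.01364257,  0.10310594,  0.07414803, -0.03609181,  0.02767901,
       -0.01577036]), 'joint_torque': array([ 3.79301548e-05, -5.82715273e+01,  2.93050021e+01,  6.99712828e+00,
        6.71576199e-03, -1.45477657e-04]), 'tcp_pos': array([ 0.25066488, -0.62624404,  0.24763132]), 'eef_rot': array([ 1.79906002e+02, -8.39403852e-03, -1.58189906e+02]), 'contact_force': array([ 0.07094518, -0.38457947,  0.10533539]), 'moment': array([ 0.02048128, -0.01395877,  0.03996697]), 'gripper_width': 0.08769139437409113}
[[488.88377707   0.         274.810217  ]
 [  0.         488.88377707 209.78972166]
 [  0.           0.           1.        ]] -0.08719218551570604 [[-0.02999106  0.99953827  0.00487745  0.01725671]
 [ 0.56924999  0.0210909  -0.82189393 -0.2393321 ]
 [-0.8216173  -0.02187298 -0.56961968  1.82681837]
 [ 0.          0.          0.          1.        ]]
[[462.79298517   0.         278.63683594]
 [  0.         462.79298517 212.43767539]
 [  0.           0.           1.        ]] -0.09589287831834291 [[ 0.02122103 -0.99974985 -0.007065   -0.01978797]
 [-0.99303336 -0.02025816 -0.11607905  0.52514532]
 [ 0.11590689  0.00947909 -0.99321485  1.52414249]
 [ 0.          0.          0.          1.        ]]
```

View pics/top0.png

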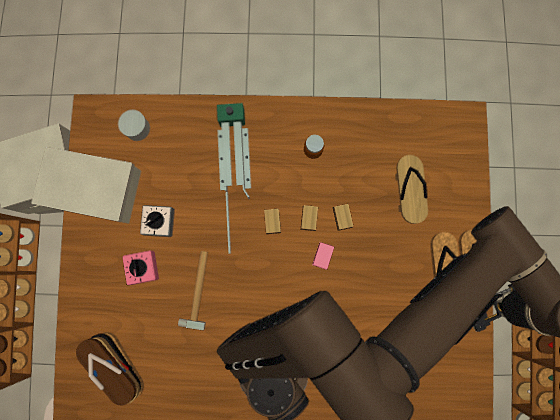

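View pics/scene0.png

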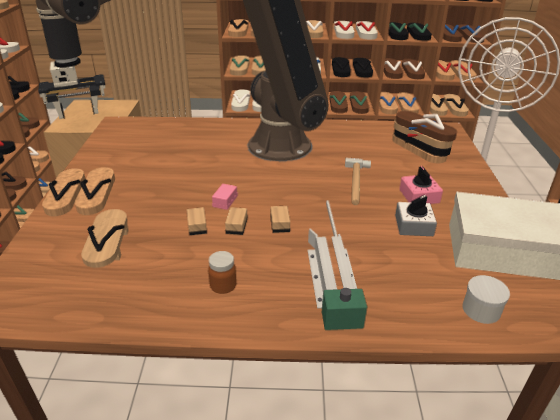

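The top view shows the tube mouth at about (236,188), the rail down to (229,252), and the blocks at (272,221), (310,218) and (343,217). The counter is at (156,221) and the pink decoys are at (140,267) and (324,256). The scene view agrees.

```bash
cat > h.py <<'E'
import numpy as np,cv2,pickle
from scipy.spatial.transform import Rotation as R
def look(n):
    from plant import telemetry,cams
    s=telemetry.get_state(); d=cams.capture(n)
    if n=='wrist':
        T=np.eye(4);T[:3,:3]=R.from_euler('xyz',s['eef_rot'],degrees=True).as_matrix();T[:3,3]=s['tcp_pos']
        d['camera_from_world']=np.linalg.inv(T@d['mount'])
    return d
def rays(d,px):
    K=d['camera_matrix']; px=np.atleast_2d(px).astype(float)
    n=cv2.undistortPoints(px[:,None],K,np.array([d['k1'],0,0,0.]),None,None,None,(3,50,1e-9))[:,0] if 0 else cv2.undistortPoints(px[:,None],K,np.array([d['k1'],0,0,0.]))[:,0]
    E=d['camera_from_world'];Rm=E[:3,:3]
    return -Rm.T@E[:3,3], np.c_[n,np.ones(len(n))]@Rm
def plane(d,px,z):
    o,v=rays(d,px); return o+v*((z-o[2])/v[:,2])[:,None]
def tri(obs): # [(d,px)] -> point, residual mm
    A=np.zeros((3,3));b=np.zeros(3);L=[]
    for d,p in obs:
        o,v=rays(d,p);v=v[0]/np.linalg.norm(v[0]);P=np.eye(3)-np.outer(v,v);A+=P;b+=P@o;L.append((P,o))
    x=np.linalg.solve(A,b);return x,[1e3*np.linalg.norm(P@(x-o)) for P,o in L]
def proj(d,X):
    E=d['camera_from_world'];r,_=cv2.Rodrigues(E[:3,:3]);return cv2.projectPoints(np.atleast_2d(X).astype(float),r,E[:3,3],d['camera_matrix'],np.array([d['k1'],0,0,0.]))[0][:,0]
E
python3 - <<'E'
from h import *
d=pickle.load(open('d0.pkl','rb'));t=d['top']
for n,p,z in [('mouth',(236,188),.05),('end',(232,123),.05),('rail',(229,252),.014),('a',(272,221),.04),('b',(310,218),.04),('c',(343,217),.04),('knob',(155,220),.096),('jar',(314,142),.085)]:
    print(n,plane(t,p,z).round(3))
w=look('wrist'); print(w['camera_matrix'],w['k1'],w['mount'])
E
```

```text
mouth [[0.603 0.135 0.05 ]]
end [[0.827 0.157 0.05 ]]
rail [[0.39  0.156 0.014]]
a [[0.495 0.013 0.04 ]]
b [[ 0.508 -0.114  0.04 ]]
c [[ 0.513 -0.224  0.04 ]]
knob [[0.485 0.39  0.096]]
jar [[ 0.756 -0.121  0.085]]
[[357.67075809   0.         280.67108338]
 [  0.         357.67075809 208.86314742]
 [  0.           0.           1.        ]] -0.019753800052176702 [[-1.11956410e-03 -9.60684073e-01 -2.77641600e-01  7.68713957e-02]
 [ 9.99999372e-01 -1.06347457e-03 -3.52613989e-04  7.14506001e-04]
 [ 4.34858610e-05 -2.77641821e-01  9.60684661e-01 -1.35135333e-01]
 [ 0.00000000e+00  0.00000000e+00  0.00000000e+00  1.00000000e+00]]
```

Call:
carry_out(
  commands=[0.4,0.9,0.2,-1,-1,0.5,1,0.2,-1,-1,0.5,1,0.2,-1,-1,0.5,1,0.2,-1,-1,0.5,1,0.2,0,-1,0.5,1,0.2,0,-1,0.5,1,0.2,0,-1,0.5,1,0.2,0,-1],
)

```text
time_s: 0.95
tcp_pos: [0.4072, -0.3089, 0.3129]
eef_rot: [180.0, 0.0, -174.2]
contact_force: [0.6, 0.6, -0.2]
gripper_width: 0.0879
```

Call:
carry_out(
  commands=[0.5,1,0,0,-1,0.5,1,0,0,-1,0.5,1,0,0,-1,0.4,1,0,0,-1,0.3,1,0,0,-1,0,1,0,0,-1,0,1,0,0,-1,0,0,0,0,-1],
)

```text
time_s: 1.75
tcp_pos: [0.4948, -0.0271, 0.3124]
eef_rot: [180.0, 0.0, -174.0]
contact_force: [0.4, -1.0, 0.2]
gripper_width: 0.0877
```

Run:
```python
from h import *
from plant import telemetry
s=telemetry.get_state();print(s['tcp_pos'],s['eef_rot'],s['joints'].round(1))
w=look('wrist');pickle.dump(w,open('w1.pkl','wb'));cv2.imwrite('pics/w1.png',w['frame'][:,:,::-1])
```

```text
[ 0.49481851 -0.02709373  0.31241453] [ 1.79961046e+02  4.46268662e-03 -1.73958881e+02] [  19.6    1.2  -15.3   -0.   -73.5 -103.6]
```

View pics/w1.png

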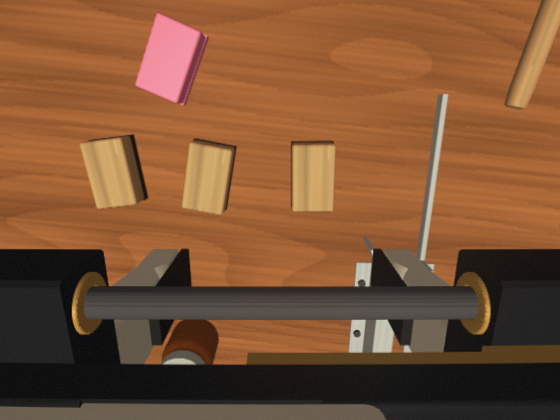

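The wrist view shows heel c at (113,172), b at (209,177) and a at (313,176), with the pink decoy at (172,58). The rail runs from (442,95) to (424,258), and the fingers hide the tube. I'll take a second view, further forward and to the left.

Call:
carry_out(
  commands=[0.5,1,0,0,-1,0.5,1,0,0,-1,0.5,1,0,0,-1,0.5,1,0,0,-1,0.5,1,0,0,-1,0.5,1,0,0,-1,0,0,0,0,-1],
)

```text
time_s: 2.5
tcp_pos: [0.6166, 0.2123, 0.3101]
eef_rot: [-179.9, -0.1, -174.1]
contact_force: [-0.3, -0.7, -0.3]
gripper_width: 0.0877
```

Run:
```python
from h import *
from plant import telemetry
s=telemetry.get_state();print(s['tcp_pos'],s['eef_rot'],s['joints'].round(1))
w=look('wrist');pickle.dump(w,open('w2.pkl','wb'));cv2.imwrite('pics/w2.png',w['frame'][:,:,::-1])
```

```text
[0.61661472 0.21227346 0.31009376] [-1.79938774e+02 -1.28536994e-01 -1.74091812e+02] [  36.1   16.8    3.2   -0.   -76.6 -120.2]
```

View pics/w2.png

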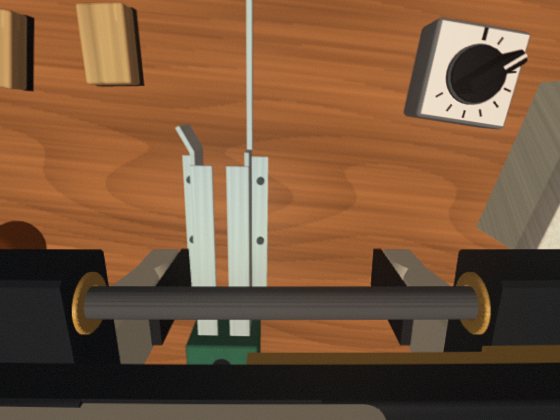

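The second view shows the knob disc at (478,74), its white pointer at (517,58) and the long zero tick at (487,33). That means about 60° of anticlockwise turn. The tube mouth is between (190,160) and (268,158), the flare is at (180,127), and the rail is near column 249. I'll segment these now.

```bash
cat > seg.py <<'E'
from h import *
def quads(w,lo=(12,50,110),hi=(30,190,255),amin=900,amax=6000):
    h=cv2.cvtColor(w['frame'],cv2.COLOR_RGB2HSV);m=cv2.inRange(h,lo,hi)
    m=cv2.morphologyEx(m,cv2.MORPH_OPEN,np.ones((5,5)));m=cv2.morphologyEx(m,cv2.MORPH_CLOSE,np.ones((7,7)))
    return m,[cv2.minAreaRect(c) for c in cv2.findContours(m,cv2.RETR_EXTERNAL,cv2.CHAIN_APPROX_NONE)[0] if amin<cv2.contourArea(c)<amax]
def blocks(w,z=.04,**k):
    m,q=quads(w,**k);out=[]
    for a in q:
        P=plane(w,cv2.boxPoints(a),z)[:,:2];e=[P[1]-P[0],P[2]-P[1]];l=sorted(e,key=np.linalg.norm)
        d=l[1];out.append((P.mean(0),np.linalg.norm(l[1]),np.linalg.norm(l[0]),(np.degrees(np.arctan2(d[1],d[0]))+90)%180-90,a[0]))
    return m,out
E
python3 - <<'E'
from seg import *
w1,w2=[pickle.load(open(f'w{i}.pkl','rb')) for i in(1,2)];d=pickle.load(open('d0.pkl','rb'))
for p in[(313,176),(209,177),(113,172),(250,60),(330,250)]:print(cv2.cvtColor(w1['frame'],cv2.COLOR_RGB2HSV)[p[1],p[0]],end=' ')
for p in[(272,221),(310,218),(290,200)]:print(cv2.cvtColor(d['top']['frame'],cv2.COLOR_RGB2HSV)[p[1],p[0]],end=' ')
print()
for n,w,k in(('w1',w1,{}),('w2',w2,{}),('top',d['top'],dict(amin=150,amax=800))):
    m,o=blocks(w,**k);print(n)
    for b in o:print(np.round(b[0],4),np.round(b[1:4],3),np.round(b[4],1))
c=w2['frame'][:,:,::-1]
a=cv2.resize(c[100:260,170:290],None,fx=3.3,fy=3.3,interpolation=cv2.INTER_CUBIC);b=cv2.resize(c[10:140,400:535],None,fx=2.9,fy=2.9,interpolation=cv2.INTER_CUBIC)
o=np.zeros((530,800,3),np.uint8);o[:a.shape[0],:a.shape[1]]=a[:530];o[:b.shape[0],400:400+b.shape[1]]=b[:530];cv2.imwrite('pics/crop.png',o)
E
```

```text
[ 18 126 208] [ 18 126 209] [ 18 126 211] [ 13 172 163] [ 13 170 150] [ 19 130 175] [ 19 136 178] [ 15 187 131] 
w1
[0.6898 0.1908] [ 0.049  0.045 13.621] [428.  335.5]
[ 0.7199 -0.0021] [ 1.7900e-01  6.9000e-02 -8.4055e+01] [281.5 342. ]
w2
[0.8223 0.3066] [ 1.9500e-01  4.9000e-02 -8.4246e+01] [336. 336.]
[0.8538 0.088 ] [0.067 0.061 1.786] [169.5 341.5]
top
[-0.0539 -0.9147] [0.137 0.047 0.376] [545.5 389.5]
[-0.0222 -0.8377] [0.129 0.035 0.201] [524.  380.5]
[ 0.0599 -0.6236] [  0.231   0.09  -43.453] [461.9 356.3]
[ 0.117 -0.838] [ 0.056  0.035 -0.525] [524.  338.5]
[0.04   0.8593] [0.132 0.044 0.01 ] [ 18.7 349.6]
[0.1255 0.479 ] [ 8.2000e-02  5.4000e-02 -5.8835e+01] [128.5 329.3]
[0.2144 0.8868] [0.145 0.103 3.638] [ 14.  297.5]
[0.3992 0.9319] [0.152 0.041 4.709] [  5.5 243. ]
```

View pics/crop.png

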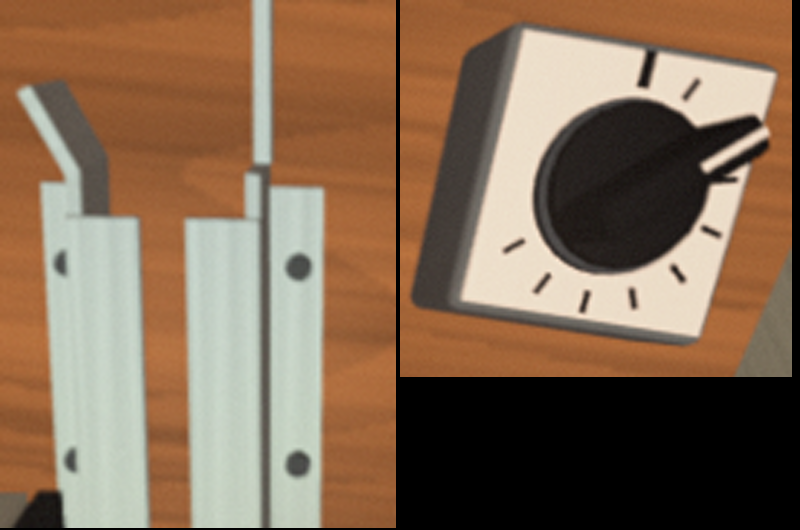

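The crop shows the slot between the tube's top plates centred near px (219,166) to (221,258). The rail's inner edge is at about (247,106), and the pointer's white line runs from (504.5,68) to (527,55). The wood mask was too loose, so I'll tighten it.

```bash
sed -i 's/lo=(12,50,110),hi=(30,190,255)/lo=(14,60,150),hi=(26,152,255)/' seg.py
python3 - <<'E'
from seg import *
w1,w2=[pickle.load(open(f'w{i}.pkl','rb')) for i in(1,2)];d=pickle.load(open('d0.pkl','rb'))
B={}
for n,w,k in(('w1',w1,{}),('w2',w2,{}),('top',d['top'],dict(amin=150,amax=800))):
    m,o=blocks(w,**k);print(n);B[n]=o
    for b in o:
        if b[0][0]>.4:print(np.round(b[0],4),np.round(b[1:4],3),np.round(b[4],1))
for b in B['w1']:
    for t in B['top']+B['w2']:
        if np.linalg.norm(b[0]-t[0])<.03:
            print('tri',*tri([(w1,b[4]),(d['top'] if t in B['top'] else w2,t[4])]))
# slot
h=cv2.cvtColor(w2['frame'],cv2.COLOR_RGB2HSV);br=(h[:,:,1]<60)&(h[:,:,2]>140)
L=[];Rr=[]
for y in range(175,250,5):
    x=220
    a=x
    while not br[y,a]:a-=1
    b=x
    while not br[y,b]:b+=1
    L.append((a+1,y));Rr.append((b,y))   # edges
L=plane(w2,np.array(L)-[.5,0],.05);Rr=plane(w2,np.array(Rr)-[.5,0],.05);M=(L+Rr)/2
print('slot w',1e3*(Rr-L)[:,1].mean());pf=np.polyfit(M[:,0],M[:,1],1);yaw=np.degrees(np.arctan(pf[0]));print('axis yaw',yaw,'y at .6',np.polyval(pf,.6))
# rail inner edge (image-left edge)
for w,rows in((w2,range(10,140,10)),(w1,range(105,250,10))):
    h=cv2.cvtColor(w['frame'],cv2.COLOR_RGB2HSV);br=(h[:,:,1]<75)&(h[:,:,2]>120);P=[]
    for y in rows:
        c0=249 if w is w2 else int(442-18*(y-95)/163)
        xs=[x for x in range(c0-9,c0+10) if br[y,x]]
        if xs:P.append((min(xs)-.5,y,max(xs)-min(xs)+1))
    P=np.array(P);G=plane(w,P[:,:2],.014);q=np.polyfit(G[:,0],G[:,1],1);print('rail yaw',np.degrees(np.arctan(q[0])),'y at .6',np.polyval(q,.6),'px w',P[:,2].mean(),'x start',G[:,0].min())
    print(' axis from rail at .6',np.polyval(q,.6)-.028/np.cos(np.arctan(q[0])))
f=lambda x,y:(170+x/3.3,100+y/3.3)
print('top front edge(x=+15)',plane(w2,[f(103,217),f(222,219)],.05),'flare tip top',plane(w2,[f(22,90)],.046),'corner',plane(w2,[f(72,168)],.046),'lwall front top',plane(w2,[f(252,172)],.05),'rail end',plane(w2,[f(262,164)],.014))
# knob
a,b=plane(w2,[(504.5,67.9),(526.9,54.8)],.096);u=(a-b)/np.linalg.norm(a-b);print('ptr',a,b,'len',np.linalg.norm(a-b),'center from tip',b+u*.028,'dir',np.degrees(np.arctan2(-u[1],-u[0])))
for z in(.05,.062,.07):print('disc',z,plane(w2,[(477.6,73.8)],z))
g=lambda x,y:(400+(x-400)/2.9,10+y/2.9)
C=plane(w2,[g(519,26),g(776,70),g(700,340),g(460,300)],.05);print('box',C[:,:2],C.mean(0),[np.linalg.norm(C[i]-C[i-1]) for i in range(4)])
print('tick',plane(w2,[g(647,70)],.05))
E
```

```text
w1
[0.4954 0.0115] [0.078 0.049 8.365] [313.5 178. ]
[ 0.509  -0.1133] [ 0.08   0.049 -6.627] [205.3 178.5]
[ 0.5147 -0.226 ] [ 0.082  0.048 13.518] [107.8 173.3]
w2
[0.4941 0.0118] [0.084 0.048 6.172] [102.7  41.1]
top
[0.4969 0.0143] [0.077 0.043 1.225] [271.5 220.5]
[ 0.5112 -0.1122] [0.074 0.05  0.674] [309.5 217. ]
[ 0.5151 -0.2191] [0.077 0.044 0.233] [341.5 216.5]
tri [0.49987115 0.01486628 0.01027805] [np.float64(0.17915313785686549), np.float64(0.17915313785688697)]Traceback (most recent call last):
  File "<stdin>", line 11, in <module>
ValueError: The truth value of an array with more than one element is ambiguous. Use a.any() or a.all()
```

Run:
```python
from seg import *
w1,w2=[pickle.load(open(f'w{i}.pkl','rb')) for i in(1,2)];d=pickle.load(open('d0.pkl','rb'))
B={}
for n,w,k in(('w1',w1,{}),('w2',w2,{}),('top',d['top'],dict(amin=150,amax=800))):
    m,o=blocks(w,**k);B[n]=o
for b in B['w1']:
  for k,w in(('top',d['top']),('w2',w2)):
    for t in B[k]:
        if np.linalg.norm(b[0]-t[0])<.03: print('tri',k,*tri([(w1,b[4]),(w,t[4])]))
h=cv2.cvtColor(w2['frame'],cv2.COLOR_RGB2HSV);br=(h[:,:,1]<60)&(h[:,:,2]>140)
L=[];Rr=[]
for y in range(175,250,5):
    a=220
    while not br[y,a]:a-=1
    b=220
    while not br[y,b]:b+=1
    L.append((a+1,y));Rr.append((b,y))
L=plane(w2,np.array(L)-[.5,0],.05);Rr=plane(w2,np.array(Rr)-[.5,0],.05);M=(L+Rr)/2
print('slot w',1e3*(Rr-L)[:,1].mean());pf=np.polyfit(M[:,0],M[:,1],1);yaw=np.degrees(np.arctan(pf[0]));print('axis yaw',yaw,'y at .6',np.polyval(pf,.6))
for w,rows in((w2,range(10,140,10)),(w1,range(105,250,10))):
    h=cv2.cvtColor(w['frame'],cv2.COLOR_RGB2HSV);br=(h[:,:,1]<75)&(h[:,:,2]>120);P=[]
    for y in rows:
        c0=249 if w is w2 else int(442-18*(y-95)/163)
        xs=[x for x in range(c0-9,c0+10) if br[y,x]]
        if xs:P.append((min(xs)-.5,y,max(xs)-min(xs)+1))
    P=np.array(P);G=plane(w,P[:,:2],.014);q=np.polyfit(G[:,0],G[:,1],1);print('rail yaw',np.degrees(np.arctan(q[0])),'px w',P[:,2].mean(),'axis y at .6',np.polyval(q,.6)-.028/np.cos(np.arctan(q[0])))
f=lambda x,y:(170+x/3.3,100+y/3.3)
print('top front edge(x=+15)',plane(w2,[f(103,217),f(222,219)],.05),'flare tip',plane(w2,[f(22,90)],.046),'corner',plane(w2,[f(72,168)],.046),'lwall front',plane(w2,[f(252,172)],.05),'rail end',plane(w2,[f(262,164)],.014))
a,b=plane(w2,[(504.5,67.9),(526.9,54.8)],.096);u=(a-b)/np.linalg.norm(a-b);print('ptr',a,b,'len',np.linalg.norm(a-b),'center from tip',b+u*.028,'dir',np.degrees(np.arctan2(-u[1],-u[0])))
for z in(.05,.062,.07):print('disc',z,plane(w2,[(477.6,73.8)],z))
g=lambda x,y:(400+(x-400)/2.9,10+y/2.9)
C=plane(w2,[g(519,26),g(776,70),g(700,340),g(460,300)],.05);print('box',C.mean(0),[np.linalg.norm(C[i]-C[i-1]) for i in range(4)])
print('tick',plane(w2,[g(647,70)],.05))
```

```text
tri top [0.49987115 0.01486628 0.01027805] [np.float64(0.17915313785686549), np.float64(0.17915313785688697)]
tri w2 [0.49365745 0.01163369 0.04048515] [np.float64(0.7685158917106305), np.float64(0.7685158917105817)]
tri top [ 0.51065193 -0.11353647  0.03337291] [np.float64(1.5386952860388146), np.float64(1.5386952860387573)]
tri top [ 0.51129224 -0.21745767  0.05722701] [np.float64(1.8716288910518237), np.float64(1.871628891051923)]
slot w 15.223058268841914
axis yaw 4.660808742366378 y at .6 0.1413205600464862
rail yaw 4.906603841190719 px w 6.6923076923076925 axis y at .6 0.14087920596129155
rail yaw 4.827222053186588 px w 5.6 axis y at .6 0.13973658183664708
top front edge(x=+15) [[0.61244216 0.12273176 0.05      ]
 [0.60905525 0.16275141 0.05      ]] flare tip [[0.57349833 0.09334239 0.046     ]] corner [[0.5975965  0.11078619 0.046     ]] lwall front [[0.59228669 0.17162087 0.05      ]] rail end [[0.59376331 0.17200956 0.014     ]]
ptr [0.48443475 0.40597025 0.096     ] [0.47109113 0.42366984 0.096     ] len 0.022165903832216376 center from tip [0.48794681 0.4013117  0.096     ] dir 127.01243186908499
disc 0.05 [[0.48589875 0.40568491 0.05      ]]
disc 0.062 [[0.48755016 0.39958341 0.062     ]]
disc 0.07 [[0.48865111 0.39551575 0.07      ]]
box [0.48739802 0.40193937 0.05      ] [np.float64(0.09301242467060651), np.float64(0.09385308163529309), np.float64(0.09403979724240628), np.float64(0.09324782942133276)]
tick [[0.44765195 0.40414575 0.05      ]]
```

Run:
```python
from h import *
w2=pickle.load(open('w2.pkl','rb'));d=pickle.load(open('d0.pkl','rb'));t,s=d['top'],d['scene']
print('base line w2',plane(w2,[(540,85),(478,228),(520,250)],0.))
print('scene base',plane(s,[(452,267),(558,274)],0.))
for n,p,q in(('near-right top',(138,165),(463,197)),('robot-side top',(124,220),None),):
    if q:print(n,tri([(t,p),(s,q)]))
for z in(.0,.1,.13,.16):print(z,plane(t,[(138,165),(124,220)],z)[:,:2].round(3).tolist())
a=cv2.resize(t['frame'][140:240,60:190,::-1],None,fx=3,fy=3,interpolation=cv2.INTER_CUBIC);b=cv2.resize(s['frame'][170:290,390:525,::-1],None,fx=2.9,fy=2.9,interpolation=cv2.INTER_CUBIC)
o=np.zeros((400,800,3),np.uint8);o[:300,:390]=a;o[:b.shape[0],400:400+b.shape[1]]=b[:, :400];cv2.imwrite('pics/box.png',o)
```

```text
base line w2 [[0.48299874 0.5090503  0.        ]
 [0.66687365 0.47961753 0.        ]
 [0.69183933 0.54488867 0.        ]]
scene base [[0.66723636 0.4687161  0.        ]
 [0.68946375 0.74884681 0.        ]]
near-right top (array([0.64694859, 0.44011352, 0.20253871]), [np.float64(16.8073085778544), np.float64(16.80730857785428)])
0.0 [[0.687, 0.489], [0.492, 0.527]]
0.1 [[0.665, 0.456], [0.482, 0.492]]
0.13 [[0.658, 0.446], [0.48, 0.481]]
0.16 [[0.652, 0.437], [0.477, 0.471]]
```

View pics/box.png

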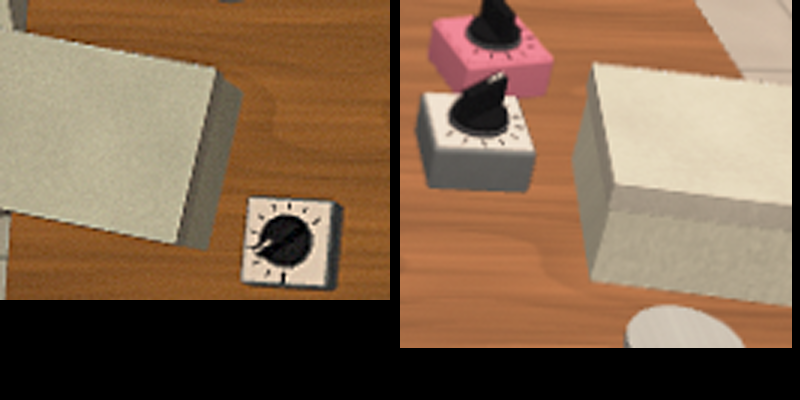

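Run:
```python
from h import *
d=pickle.load(open('d0.pkl','rb'));t,s=d['top'],d['scene']
print(tri([(t,(132.3,162.7)),(s,(463.8,242.4))]),tri([(t,(119,220.7)),(s,(456.6,191.7))]))
print(tri([(t,(60+287/3,140+238/3)),(s,(390+80/2.9,170+117/2.9))]))
for p in[(60+283/3,140+278/3)]:print('tick top',plane(t,[p,(60+287/3,140+240/3)],.05))
```

```text
(array([0.67463058, 0.47860226, 0.08881276]), [np.float64(0.9110824547723475), np.float64(0.9110824547723776)]) (array([0.47885763, 0.505305  , 0.11477024]), [np.float64(2.3100569935293502), np.float64(2.310056993529388)])
(array([0.49127747, 0.40160904, 0.05705617]), [np.float64(2.343962008627696), np.float64(2.3439620086278175)])
tick top [[0.44691532 0.40340375 0.05      ]
 [0.48936923 0.40104485 0.05      ]]
```

The tall box beside the counter is about 0.10 m high, so the gripper body clears it at 0.13 m. Next I go over the knob at (0.488, 0.401) and yaw to -53°, which is +121°.

Call:
carry_out(
  commands=[-0.4,0.59,0,1,-1,-0.4,0.59,0,1,-1,-0.4,0.59,0,1,-1,-0.4,0.59,0,1,-1,-0.4,0.59,0,1,-1,-0.4,0.59,0,1,-1,-0.4,0.59,0,1,-1,-0.4,0.59,0,1,-1],
)

```text
time_s: 3.35
tcp_pos: [0.4867, 0.3972, 0.313]
eef_rot: [180.0, 0.0, -142.1]
contact_force: [0.4, 0.3, 0.3]
gripper_width: 0.0876
```

Call:
carry_out(
  commands=[0,0,-0.2,1,-1,0,0,-0.2,1,-1,0,0,-0.2,1,-1,0,0,-0.2,1,-1,0,0,-0.2,1,-1,0,0,-0.2,1,-1,0,0,-0.2,1,-1,0,0,-0.2,1,-1],
)

```text
time_s: 4.15
tcp_pos: [0.4874, 0.3963, 0.2486]
eef_rot: [-180.0, 0.0, -110.1]
contact_force: [0.3, -0.9, -0.2]
gripper_width: 0.0877
```

Call:
carry_out(
  commands=[0,0,-0.2,1,-1,0,0,-0.2,1,-1,0,0,-0.2,1,-1,0,0,-0.2,1,-1,0,0,-0.1,1,-1,0,0,0,1,-1,0,0,0,1,-1,0,0,0,1,-1],
)

```text
time_s: 4.95
tcp_pos: [0.4875, 0.3964, 0.2128]
eef_rot: [-180.0, -0.0, -78.1]
contact_force: [0.3, 0.4, 0.5]
gripper_width: 0.0875
```

Call:
carry_out(
  commands=[0,0,0,1,-1,0,0,0,1,-1,0,0,0,1,-1,0,0,0,1,-1,0,0,0,1,-1,0,0,0,1,-1,0,0,0,0,-1],
)

```text
time_s: 5.65
tcp_pos: [0.4874, 0.3966, 0.2129]
eef_rot: [-180.0, -0.0, -54.2]
contact_force: [0.3, 1.0, 0.2]
gripper_width: 0.0878
```

Run:
```python
from h import *
from plant import telemetry
s=telemetry.get_state();print(s['tcp_pos'],s['eef_rot'],s['joints'].round(1),s['moment'])
w=look('wrist');pickle.dump(w,open('w3.pkl','wb'));cv2.imwrite('pics/w3.png',w['frame'][:,:,::-1])
print(proj(w,[[.488,.4013,.062],[.488,.4013,.096],[.471,.4237,.096]]))
```

```text
[0.48739518 0.39655828 0.21285705] [-1.79995150e+02 -1.28985167e-03 -5.42084869e+01] [ 56.9  17.6  -8.4   0.  -64.  -21.1] [-0.0462111   0.10691376 -0.03134927]
[[274.80612868 202.68134028]
 [274.04941669 214.69364754]
 [275.19101525 250.1308917 ]]
```

View pics/w3.png

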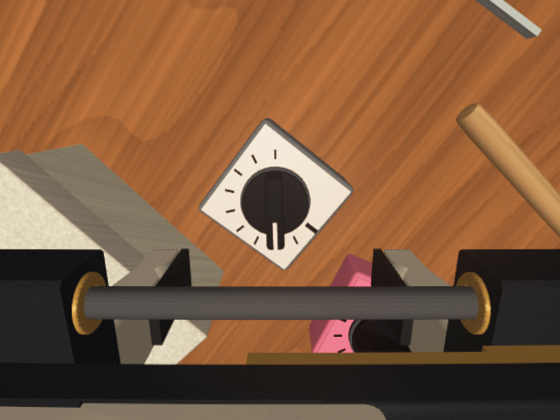

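The knob sits exactly where predicted: the disc is at (275,202) and the pointer runs straight down to (275,249). I'm descending to grip it.

Call:
carry_out(
  commands=[0.02,0.12,-0.5,0,-1,0,0,-0.6,0.3,-1,0,0,-0.6,0,-1,0,0,-0.6,0,-1,0,0,-0.6,0,0,0,0,-0.15,0,1,0,0,0,0,1,0,0,0,0,1],
  grip_force=12,
)

```text
time_s: 6.5
tcp_pos: [0.4883, 0.4032, 0.0918]
eef_rot: [-179.9, 0.0, -53.0]
contact_force: [0.2, -0.6, -0.2]
gripper_width: 0.0611
```

Call:
carry_out(
  commands=[0,0,0,0,1,0,0,0,0,1,0,0,0,0,1,0,0,0,0,1],
)

```text
time_s: 6.9
tcp_pos: [0.4877, 0.4031, 0.091]
eef_rot: [-180.0, 0.0, -53.0]
contact_force: [-0.3, -0.6, -0.0]
gripper_width: 0.029
```

Call:
carry_out(
  commands=[0,0,0,0,1,0,0,0,0,1,0,0,0,0,1,0,0,0,0,1],
)

```text
time_s: 7.3
tcp_pos: [0.4883, 0.4036, 0.0908]
eef_rot: [-179.9, 0.0, -53.0]
contact_force: [3.7, 2.3, -1.7]
gripper_width: 0.014
```

Call:
carry_out(
  commands=[0,0,0,1,1,0,0,0,1,1,0,0,0,1,1,0,0,0,1,1,0,0,0,1,1,0,0,0,1,1,0,0,0,1,1,0,0,0,1,1],
)

```text
time_s: 8.1
tcp_pos: [0.4878, 0.403, 0.0908]
eef_rot: [-180.0, -0.0, -20.8]
contact_force: [2.1, 0.1, -0.5]
gripper_width: 0.014
```

```bash
python3 -c "
from plant import telemetry as t;s=t.get_state();print(s['moment'],s['contact_force'],s['eef_rot'][2],s['gripper_width'],s['joints'])"
```

```text
[ 0.04699828 -0.66519652 -0.02369511] [ 2.08202513  0.113173   -0.47801623] -20.817366337238546 0.014017288378831424 [ 5.72105058e+01  2.44594747e+01 -1.58061688e+01  1.87135862e-02
 -4.97261435e+01  1.19600324e+01]
```

Call:
carry_out(
  commands=[0,0,0,1,1,0,0,0,1,1,0,0,0,1,1,0,0,0,0.5,1,0,0,0,0,1],
)

```text
time_s: 8.6
tcp_pos: [0.4877, 0.4026, 0.0907]
eef_rot: [180.0, -0.0, -7.0]
contact_force: [1.5, -0.7, 0.9]
gripper_width: 0.0137
```

```bash
cat > st.py <<'E'
from plant import telemetry as t
s=t.get_state();print(s['moment'].round(3),s['contact_force'].round(2),s['tcp_pos'].round(4),s['eef_rot'].round(2),s['gripper_width'].round(4))
E
python3 st.py
```

```text
Traceback (most recent call last):
  File "st.py", line 2, in <module>
    s=t.get_state();print(s['moment'].round(3),s['contact_force'].round(2),s['tcp_pos'].round(4),s['eef_rot'].round(2),s['gripper_width'].round(4))
                                                                                                                       ^^^^^^^^^^^^^^^^^^^^^^^^
AttributeError: 'float' object has no attribute 'round'
```

Call:
carry_out(
  commands=[0,0,0,0.5,1,0,0,0,0.5,1,0,0,0,0,1],
)

```text
time_s: 8.9
tcp_pos: [0.4877, 0.4025, 0.0907]
eef_rot: [180.0, 0.0, -3.0]
contact_force: [2.8, -2.1, 1.9]
gripper_width: 0.0141
```

```bash
python3 st.py
```

```text
Traceback (most recent call last):
  File "st.py", line 2, in <module>
    s=t.get_state();print(s['moment'].round(3),s['contact_force'].round(2),s['tcp_pos'].round(4),s['eef_rot'].round(2),s['gripper_width'].round(4))
                                                                                                                       ^^^^^^^^^^^^^^^^^^^^^^^^
AttributeError: 'float' object has no attribute 'round'
```

Call:
carry_out(
  commands=[0,0,0,0.5,1,0,0,0,0,1],
)

```text
time_s: 9.1
tcp_pos: [0.4876, 0.4025, 0.0907]
eef_rot: [180.0, 0.0, -1.1]
contact_force: [2.1, -3.6, 3.9]
gripper_width: 0.0141
```

```bash
python3 st.py
```

```text
Traceback (most recent call last):
  File "st.py", line 2, in <module>
    s=t.get_state();print(s['moment'].round(3),s['contact_force'].round(2),s['tcp_pos'].round(4),s['eef_rot'].round(2),s['gripper_width'].round(4))
                                                                                                                       ^^^^^^^^^^^^^^^^^^^^^^^^
AttributeError: 'float' object has no attribute 'round'
```

```bash
sed -i "s/s\['gripper_width'\].round(4)/round(s['gripper_width'],4)/" st.py; python3 st.py
```

```text
[-1.142 -0.561 -0.256] [ 2.11 -3.56  3.87] [0.4876 0.4025 0.0907] [ 1.7996e+02  1.0000e-02 -1.0700e+00] 0.0141
```

Call:
carry_out(
  commands=[0,0,0,0.4,1,0,0,0,0,1],
)

```text
time_s: 9.3
tcp_pos: [0.4875, 0.4025, 0.0907]
eef_rot: [180.0, 0.0, 0.6]
contact_force: [1.1, -3.4, 5.2]
gripper_width: 0.0146
```

```bash
python3 st.py
```

```text
[-1.535 -0.1   -0.338] [ 1.06 -3.4   5.21] [0.4875 0.4025 0.0907] [1.7996e+02 2.0000e-02 6.2000e-01] 0.0146
```

The z-moment rose from 0.02 to 0.34 N·m and the jaws started to slip, so the knob is at its stop. I'll open, go up and check it.

Call:
carry_out(
  commands=[0,0,0,0,-1,0,0,0,0,-1,0,0,0,0,-1,0,0,0,0,-1,0,0,1,0,-1,0,0,1,0,-1,0,0,1,0,-1],
)

```text
time_s: 10.0
tcp_pos: [0.4874, 0.4029, 0.2117]
eef_rot: [180.0, 0.0, 0.6]
contact_force: [-0.2, 0.3, 0.4]
gripper_width: 0.0649
```

```bash
python3 st.py
python3 - <<'E'
from h import *
w=look('wrist');cv2.imwrite('pics/w4.png',w['frame'][:,:,::-1]);pickle.dump(w,open('w4.pkl','wb'))
print(proj(w,[[.488,.4013,.062],[.488,.4013,.096],[.46,.4033,.096],[.4475,.4038,.05]]))
E
```

```text
[0.032 0.026 0.027] [-0.23  0.34  0.44] [0.4874 0.4029 0.2117] [1.7996e+02 3.0000e-02 6.2000e-01] 0.0649
[[282.54634417 197.14443402]
 [282.8031668  208.58832079]
 [279.71515505 244.38080168]
 [279.13128616 238.19771659]]
```

View pics/w4.png

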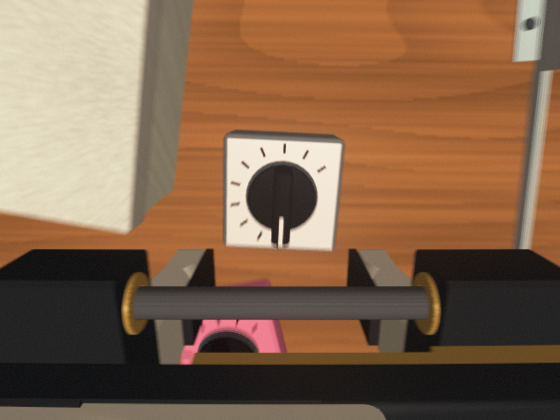

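The knob bar at (282,197) points straight at the zero tick. Now heel a: grip 24 mm behind its centre at about (0.471, 0.009), yaw 7°.

Call:
carry_out(
  commands=[0,-1,0,0.2,-1,0,-1,0,0.2,-1,0,-1,0,0.2,-1,0,-1,0,0.2,-1,0,-1,0,0.2,-1,-0.1,-1,0,0.2,-1,-0.1,-1,0,0.2,-1,-0.1,-1,0,0.2,-1],
)

```text
time_s: 10.85
tcp_pos: [0.4752, 0.0816, 0.2105]
eef_rot: [-180.0, -0.0, 7.1]
contact_force: [1.9, -0.4, 0.4]
gripper_width: 0.0876
```

Call:
carry_out(
  commands=[-0.1,-1,0,0,-1,0,-0.85,0,0,-1,0,0,-0.6,0,-1,0,0,-0.8,0,-1,0,0,0,0,-1],
)

```text
time_s: 11.35
tcp_pos: [0.4691, 0.0079, 0.1514]
eef_rot: [180.0, 0.4, 6.9]
contact_force: [-0.4, -0.5, -0.7]
gripper_width: 0.0878
```

```bash
python3 st.py
python3 - <<'E'
from seg import *
w=look('wrist');pickle.dump(w,open('w5.pkl','wb'))
m,o=blocks(w)
for b in o:print(np.round(b[0],4),np.round(b[1:4],3),np.round(b[4],1))
E
```

```text
[-0.148  0.26  -0.009] [-0.38 -0.5  -0.7 ] [0.4691 0.0079 0.1514] [179.95   0.35   6.92] 0.0878
```

Run:
```python
from seg import *
w=pickle.load(open('w5.pkl','rb'))
m,o=blocks(w,amax=60000)
for b in o:print(np.round(b[0],4),np.round(b[1:4],3),np.round(b[4],1))
```

```text
[0.4966 0.0118] [0.078 0.048 8.435] [280.  169.5]
[ 0.5095 -0.1125] [ 0.081  0.048 -5.067] [458.5 172.3]
```

Call:
carry_out(
  commands=[0,0,-0.8,0.2,-1,0,0,-0.8,0,-1,0,0,-0.7,0,-1,0,0,-0.5,0,-1,0,0,0,0,1,0,0,0,0,1,0,0,0,0,1,0,0,0,0,1],
  grip_force=25,
)

```text
time_s: 12.2
tcp_pos: [0.4727, 0.0095, 0.044]
eef_rot: [-180.0, -0.2, 7.8]
contact_force: [-0.8, 0.3, -0.5]
gripper_width: 0.0609
```

Call:
carry_out(
  commands=[0,0,0,0,1,0,0,0,0,1,0,0,0,0,1],
)

```text
time_s: 12.5
tcp_pos: [0.4721, 0.0092, 0.0434]
eef_rot: [-180.0, -0.1, 7.8]
contact_force: [-1.4, 1.0, 8.0]
gripper_width: 0.0501
```

Call:
carry_out(
  commands=[0,0,0.8,0,1,0,0,0.4,-0.35,1,0.15,0.7,0,-0.4,1,0.2,0.8,0,0,1,0.2,0.8,0,0,1,0.2,0.74,0,0,1,0,0,0,0,1,0,0,0,0,1],
)

```text
time_s: 13.3
tcp_pos: [0.5013, 0.1309, 0.0903]
eef_rot: [180.0, 0.0, 4.9]
contact_force: [0.0, -1.2, -1.6]
gripper_width: 0.0501
```

Call:
carry_out(
  commands=[0,0,-0.5,0,1,0,0,-0.4,0,1,0,0,-0.23,0,1,0,0,0,0,1],
)

```text
time_s: 13.7
tcp_pos: [0.5009, 0.1295, 0.0445]
eef_rot: [179.9, 0.1, 4.8]
contact_force: [0.2, -0.2, -0.3]
gripper_width: 0.0501
```

```bash
python3 st.py
python3 - <<'E'
from seg import *
w=look('wrist');pickle.dump(w,open('w6.pkl','wb'))
m,o=blocks(w,amax=60000)
for b in o:print(np.round(b[0],4),np.round(b[1:4],3),np.round(b[4],1))
cv2.imwrite('pics/w6.png',w['frame'][:,:,::-1])
E
```

```text
[-0.079  0.171  0.016] [ 0.25 -0.21 -0.33] [0.5009 0.1295 0.0445] [1.7994e+02 1.1000e-01 4.7700e+00] 0.0501
[0.5318 0.1308] [0.066 0.047 7.62 ] [284.  207.5]
```

View pics/w6.png

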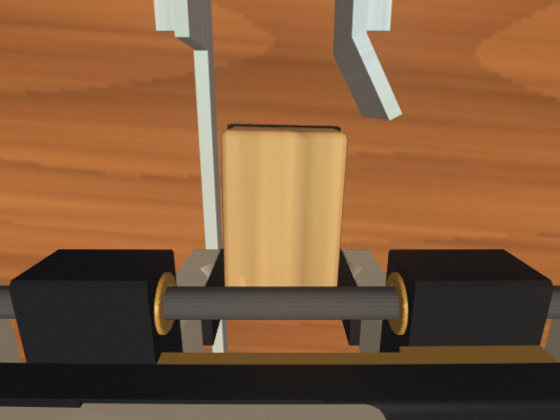

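Run:
```python
from h import *
w=pickle.load(open('w6.pkl','rb'))
P=plane(w,[(207,47),(337,52),(366,113),(398,117)],0.);print(P)
M=np.array([.5957,.1401]);u=np.array([.9965,.0837]);v=np.array([-.0837,.9965])
for p in P:
    q=p[:2]-M;print(q@u*1e3,q@v*1e3)
X=[np.r_[M+u*a+v*b,z] for a,b,z in((0,.028,0),(0,-.028,0),(-.06,.028,.014),(-.1,.028,.014),(-.028,-.043,0),(0,-.028,.046))]
print(proj(w,X))
# block front top edge
B=plane(w,[(223,135),(345,137)],.041);print([((b[:2]-M)@u*1e3,(b[:2]-M)@v*1e3) for b in B])
f=cv2.cvtColor(w['frame'],cv2.COLOR_RGB2HSV)
for y in(70,90,110):print(y,[tuple(f[y,x][1:]) for x in range(190,222,2)])
```

```text
[[5.96794814e-01 1.71805021e-01 2.77555756e-17]
 [5.99582736e-01 1.11431729e-01 0.00000000e+00]
 [5.73423091e-01 9.39632804e-02 0.00000000e+00]
 [5.72878630e-01 7.80823938e-02 0.00000000e+00]]
3.7446923505628087 31.50241739007969
1.4696119894310256 -28.892916543356776
-26.060583155039932 -44.110663832714614
-27.932368842623593 -59.8903958748917
[[214.93753114  55.61450412]
 [334.96526488  55.38324971]
 [216.20482583 187.8174382 ]
 [220.33258829 265.15433234]
 [363.48168267 117.10495912]
 [354.66095164  37.40854661]]
[(np.float64(-33.28841742124117), np.float64(19.392355744653578)), (np.float64(-34.11679893760729), np.float64(-27.122075976546455))]
70 [(np.uint8(170), np.uint8(156)), (np.uint8(169), np.uint8(158)), (np.uint8(88), np.uint8(176)), (np.uint8(18), np.uint8(213)), (np.uint8(18), np.uint8(213)), (np.uint8(18), np.uint8(214)), (np.uint8(19), np.uint8(214)), (np.uint8(19), np.uint8(215)), (np.uint8(19), np.uint8(215)), (np.uint8(20), np.uint8(177)), (np.uint8(48), np.uint8(106)), (np.uint8(41), np.uint8(107)), (np.uint8(132), np.uint8(133)), (np.uint8(166), np.uint8(146)), (n
[... 375 characters left out ...]
)), (np.uint8(31), np.uint8(122)), (np.uint8(38), np.uint8(106)), (np.uint8(68), np.uint8(116)), (np.uint8(167), np.uint8(150)), (np.uint8(165), np.uint8(150)), (np.uint8(164), np.uint8(152))]
110 [(np.uint8(165), np.uint8(159)), (np.uint8(170), np.uint8(156)), (np.uint8(168), np.uint8(155)), (np.uint8(136), np.uint8(161)), (np.uint8(19), np.uint8(210)), (np.uint8(18), np.uint8(208)), (np.uint8(18), np.uint8(210)), (np.uint8(18), np.uint8(210)), (np.uint8(16), np.uint8(209)), (np.uint8(17), np.uint8(213)), (np.uint8(23), np.uint8(170)), (np.uint8(43), np.uint8(106)), (np.uint8(41), np.uint8(106)), (np.uint8(143), np.uint8(143)), (np.uint8(166), np.uint8(157)), (np.uint8(163), np.uint8(155))]
```

The picture shows the held block's front edge at (223–345,135), in line with the lane but 2–3 mm right of centre. I'll shift it left 2.5 mm and slide it 50 mm into the mouth.

Call:
carry_out(
  commands=[0,0.06,0,0,1,0.25,0.02,0,0,1,0.25,0.02,0,0,1,0.25,0.02,0,0,1,0.25,0.02,0,0,1,0.2,0.02,0,0,1,0,0,0,0,1],
)

```text
time_s: 14.45
tcp_pos: [0.5509, 0.1371, 0.0451]
eef_rot: [180.0, -0.0, 4.8]
contact_force: [-1.2, -1.1, -0.8]
gripper_width: 0.0498
```

```bash
python3 st.py
```

```text
[-0.103  0.189 -0.058] [-1.18 -1.06 -0.79] [0.5509 0.1371 0.0451] [ 1.80e+02 -2.00e-02  4.79e+00] 0.0498
```

Call:
carry_out(
  commands=[0,0,0,0,-0.4,0,0,0,0,-0.4,0,0,0.8,0,-0.4,0,0,0.7,0,1,-0.6,-0.05,0,0,1,-0.6,-0.05,0,0,1,-0.2,-0.02,0,0,1,0,0,-0.6,0,1],
)

```text
time_s: 15.25
tcp_pos: [0.4944, 0.1332, 0.0842]
eef_rot: [-179.8, -0.3, 4.9]
contact_force: [0.9, 1.3, -0.5]
gripper_width: 0.0268
```

Call:
carry_out(
  commands=[0,0,-0.6,0,1,0,0,-0.6,0,1,0,0,0,0,1,0.2,0.017,0,0,1,0.2,0.017,0,0,1,0.2,0.017,0,0,1,0.2,0.017,0,0,1],
)

```text
time_s: 15.95
tcp_pos: [0.527, 0.1352, 0.0343]
eef_rot: [-180.0, -0.1, 4.8]
contact_force: [-1.2, -1.5, 1.1]
gripper_width: 0.0008
```

Call:
carry_out(
  commands=[0.25,0.02,0,0,1,0.25,0.02,0,0,1,0.25,0.02,0,0,1,0.25,0.02,0,0,1,0.25,0.02,0,0,1,0.1,0.01,0,0,1,0,0,0,0,1],
)

```text
time_s: 16.65
tcp_pos: [0.5804, 0.1394, 0.0332]
eef_rot: [-180.0, -0.0, 4.8]
contact_force: [-0.1, 0.4, 0.4]
gripper_width: 0.0001
```

```bash
python3 st.py
python3 - <<'E'
from h import *
w=look('top');cv2.imwrite('pics/t2.png',cv2.resize(w['frame'][80:270,180:380,::-1],None,fx=3,fy=3))
w=look('wrist');cv2.imwrite('pics/w7.png',w['frame'][:,:,::-1])
E
```

```text
[-0.09   0.151 -0.009] [-0.1   0.39  0.41] [0.5804 0.1394 0.0332] [-1.7999e+02 -2.0000e-02  4.8000e+00] 0.0001
```

Run:
```python
from seg import *
w=look('wrist');cv2.imwrite('pics/w7.png',w['frame'][:,:,::-1])
m,_=quads(w)
ys,xs=np.nonzero(m);s=[(x,y) for x,y in zip(xs,ys) if 200<x<380 and y<250]
s=np.array(s);print(len(s))
if len(s):
  M=np.array([.5957,.1401]);u=np.array([.9965,.0837]);v=np.array([-.0837,.9965])
  Q=plane(w,s,.04)[:,:2]-M;print(np.percentile(Q@u*1e3,[1,5,50,95,99]),np.percentile(Q@v*1e3,[1,50,99]))
```

```text
10967
[ 3.82768532  5.45587473 35.27483003 70.0933549  72.90181542] [-21.45124417   0.9218707   22.52882596]
```

Block a is in the tube, its top seen from about 4 to 73 mm inside and centred. Now heel b.

Call:
carry_out(
  commands=[-0.5,-0.04,0,0,1,0,0,1,0,-1,0,0,1,0,-1,-0.35,-1,0,-0.65,-1,-0.35,-1,0,-0.65,-1,-0.35,-1,0,-0.65,-1,-0.35,-1,0,-0.7,-1,-0.3,-1,0,0,-1],
)

```text
time_s: 17.6
tcp_pos: [0.4904, -0.0635, 0.1137]
eef_rot: [-180.0, -0.0, -5.8]
contact_force: [0.9, -1.3, 0.6]
gripper_width: 0.0511
```

Call:
carry_out(
  commands=[-0.2,-1,0,0,-1,0,-0.21,0,0,-1,0,0,0,0,-1],
)

```text
time_s: 17.9
tcp_pos: [0.4833, -0.1118, 0.1136]
eef_rot: [-180.0, -0.0, -5.9]
contact_force: [0.6, 0.3, -1.1]
gripper_width: 0.0747
```

```bash
python3 st.py
python3 - <<'E'
from seg import *
w=look('wrist')
m,o=blocks(w,amax=60000)
for b in o:print(np.round(b[0],4),np.round(b[1:4],3),np.round(b[4],1))
E
```

```text
[-0.013  0.106 -0.031] [ 0.61  0.32 -1.13] [ 0.4833 -0.1118  0.1136] [-1.7999e+02 -3.0000e-02 -5.9200e+00] 0.0747
[ 0.5103 -0.1123] [ 0.078  0.048 -3.333] [276.5 182.5]
[ 0.516  -0.2259] [ 0.082  0.048 16.383] [467.4 153.4]
```

Call:
carry_out(
  commands=[0.05,0.04,-0.6,0.2,-1,0,0,-0.6,0,-1,0,0,-0.4,0,-1,0,0,-0.15,0,-1,0,0,0,0,1,0,0,0,0,1,0,0,0,0,1,0,0,0,0,1],
)

```text
time_s: 18.75
tcp_pos: [0.4862, -0.109, 0.0441]
eef_rot: [-180.0, -0.1, -5.0]
contact_force: [0.4, 0.3, -0.2]
gripper_width: 0.0614
```

Call:
carry_out(
  commands=[0,0,0,0,1,0,0,0,0,1,0,0,0,0,1],
)

```text
time_s: 19.05
tcp_pos: [0.4859, -0.1092, 0.0438]
eef_rot: [-180.0, -0.0, -5.0]
contact_force: [-1.6, 0.6, 6.0]
gripper_width: 0.0499
```

Call:
carry_out(
  commands=[0,0,0.8,0,1,0,0,0.4,0.45,1,0.06,0.9,0,0.5,1,0.06,1,0,0.5,1,0.06,1,0,0.5,1,0.06,1,0,0.5,1,0.06,1,0,0,1,0.07,1,0,0,1],
)

```text
time_s: 19.85
tcp_pos: [0.5, 0.1284, 0.0913]
eef_rot: [-180.0, 0.0, 4.8]
contact_force: [0.7, -1.1, -2.0]
gripper_width: 0.0499
```

Call:
carry_out(
  commands=[0,0.12,0,0,1,0,0,0,0,1],
)

```text
time_s: 20.05
tcp_pos: [0.5001, 0.1327, 0.091]
eef_rot: [180.0, 0.0, 4.9]
contact_force: [-1.0, -0.2, -0.8]
gripper_width: 0.0498
```

Call:
carry_out(
  commands=[0,0,-0.5,0,1,0,0,-0.4,0,1,0,0,-0.25,0,1,0,0,0,0,1,0.25,0.02,0,0,1,0.25,0.02,0,0,1,0.25,0.02,0,0,1,0.25,0.02,0,0,1],
)

```text
time_s: 20.85
tcp_pos: [0.5415, 0.1349, 0.0456]
eef_rot: [-180.0, -0.0, 4.8]
contact_force: [-2.3, 0.2, -1.0]
gripper_width: 0.0498
```

Call:
carry_out(
  commands=[0.25,0.02,0,0,1,0,0,0,0,1],
)

```text
time_s: 21.05
tcp_pos: [0.5522, 0.136, 0.0453]
eef_rot: [-180.0, -0.1, 4.8]
contact_force: [-0.2, -0.6, -1.1]
gripper_width: 0.0497
```

```bash
python3 st.py
```

```text
[-0.09   0.228 -0.05 ] [-0.21 -0.57 -1.09] [0.5522 0.136  0.0453] [-1.7999e+02 -6.0000e-02  4.8000e+00] 0.0497
```

Call:
carry_out(
  commands=[0,0,0,0,-0.4,0,0,0,0,-0.4,0,0,0.8,0,-0.4,0,0,0.7,0,1,-0.6,-0.05,0,0,1,-0.6,-0.05,0,0,1,-0.2,-0.02,0,0,1,0,0,-0.6,0,1],
)

```text
time_s: 21.85
tcp_pos: [0.4953, 0.132, 0.0842]
eef_rot: [-179.8, -0.3, 4.9]
contact_force: [1.4, 0.5, 0.0]
gripper_width: 0.027
```

Call:
carry_out(
  commands=[0,0.03,-0.6,0,1,0,0,-0.6,0,1,0,0,0,0,1,0.2,0.017,0,0,1,0.2,0.017,0,0,1,0.2,0.017,0,0,1,0.2,0.017,0,0,1,0.25,0.02,0,0,1],
)

```text
time_s: 22.65
tcp_pos: [0.5367, 0.1354, 0.0338]
eef_rot: [180.0, 0.0, 4.8]
contact_force: [-4.1, -1.1, 2.0]
gripper_width: 0.0003
```

Call:
carry_out(
  commands=[0.25,0.02,0,0,1,0.25,0.02,0,0,1,0.25,0.02,0,0,1,0.25,0.02,0,0,1,0.05,0,0,0,1,0,0,0,0,1],
)

```text
time_s: 23.25
tcp_pos: [0.5792, 0.139, 0.0331]
eef_rot: [-180.0, -0.0, 4.8]
contact_force: [-0.8, -0.3, 0.4]
gripper_width: 0.0005
```

```bash
python3 st.py;  python3 - <<'E'
from seg import *
w=look('wrist');cv2.imwrite('pics/w8.png',w['frame'][:,:,::-1])
m,_=quads(w)
ys,xs=np.nonzero(m);s=np.array([(x,y) for x,y in zip(xs,ys) if 200<x<380 and y<250]);print(len(s))
M=np.array([.5957,.1401]);u=np.array([.9965,.0837]);v=np.array([-.0837,.9965])
Q=plane(w,s,.04)[:,:2]-M;print(np.percentile(Q@u*1e3,[1,5,50,95,99]),np.percentile(Q@v*1e3,[1,50,99]))
E
```

```text
[-0.102  0.174  0.011] [-0.79 -0.27  0.45] [0.5792 0.139  0.0331] [-1.7999e+02 -4.0000e-02  4.8100e+00] 0.0005
13728
[ 3.42584034  5.46430194 45.17998158 85.19444122 88.40576194] [-22.35744701   0.92503413  20.64629845]
```

Call:
carry_out(
  commands=[-0.5,-0.04,0,0,1,0,0,1,0,-1,0,0,1,0,-1,-0.2,-1,0,0.5,-1,-0.2,-1,0,0.5,-1,-0.2,-1,0,0.5,-1,-0.2,-1,0,0.5,-1,-0.2,-1,0,0,-1],
)

```text
time_s: 24.1
tcp_pos: [0.518, -0.064, 0.1137]
eef_rot: [180.0, -0.1, 12.9]
contact_force: [1.3, 0.6, -0.6]
gripper_width: 0.051
```

Call:
carry_out(
  commands=[-0.2,-1,0,0,-1,-0.2,-1,0,0,-1,-0.2,-1,0,0,-1,-0.1,-1,0,0,-1,0,0,0,0,-1,0,0,0,0,-1],
)

```text
time_s: 24.7
tcp_pos: [0.4901, -0.2236, 0.1133]
eef_rot: [180.0, -0.0, 12.7]
contact_force: [0.5, -0.0, -0.3]
gripper_width: 0.0873
```

```bash
python3 st.py
python3 - <<'E'
from seg import *
w=look('wrist');cv2.imwrite('pics/w9.png',w['frame'][:,:,::-1])
m,o=blocks(w,amax=60000)
for b in o:print(np.round(b[0],4),np.round(b[1:4],3),np.round(b[4],1))
E
```

```text
[-0.056  0.116 -0.066] [ 0.47 -0.01 -0.33] [ 0.4901 -0.2236  0.1133] [ 1.7999e+02 -2.0000e-02  1.2690e+01] 0.0873
[ 0.5159 -0.2261] [ 0.078  0.048 15.097] [295.  186.5]
```

Call:
carry_out(
  commands=[0.05,-0.19,-0.6,0.35,-1,0,0,-0.6,0,-1,0,0,-0.4,0,-1,0,0,-0.14,0,-1,0,0,0,0,1,0,0,0,0,1,0,0,0,0,1,0,0,0,0,1],
)

```text
time_s: 25.55
tcp_pos: [0.493, -0.2303, 0.0446]
eef_rot: [180.0, -0.1, 14.2]
contact_force: [0.4, 0.2, -0.3]
gripper_width: 0.0609
```

Call:
carry_out(
  commands=[0,0,0,0,1,0,0,0,0,1,0,0,0,0,1],
)

```text
time_s: 25.85
tcp_pos: [0.4928, -0.2305, 0.0443]
eef_rot: [180.0, -0.0, 14.2]
contact_force: [-1.0, 0.4, 5.3]
gripper_width: 0.0498
```

Call:
carry_out(
  commands=[0,0,0.8,0,1,0,0.2,0.4,-0.35,1,0.02,0.9,0,-0.5,1,0.02,1,0,-0.5,1,0.02,1,0,-0.5,1,0.02,1,0,-0.5,1,0.02,1,0,0,1,0.02,1,0,0,1],
)

```text
time_s: 26.65
tcp_pos: [0.4967, 0.0151, 0.0916]
eef_rot: [-180.0, 0.0, 4.8]
contact_force: [1.1, 0.0, -0.8]
gripper_width: 0.0498
```

Call:
carry_out(
  commands=[0.02,1,0,0,1,0.02,1,0,0,1,0.02,0.94,0,0,1,0,0,0,0,1,0,0,0,0,1],
)

```text
time_s: 27.15
tcp_pos: [0.4991, 0.1319, 0.0913]
eef_rot: [180.0, 0.1, 4.9]
contact_force: [-0.4, -0.5, -0.8]
gripper_width: 0.0502
```

Call:
carry_out(
  commands=[0,0.02,-0.5,0,1,0,0,-0.4,0,1,0,0,-0.25,0,1,0,0,0,0,1,0.25,0.02,0,0,1,0.25,0.02,0,0,1,0.25,0.02,0,0,1,0.25,0.02,0,0,1],
)

```text
time_s: 27.95
tcp_pos: [0.5404, 0.1351, 0.0459]
eef_rot: [180.0, 0.0, 4.8]
contact_force: [-2.8, 0.2, 0.5]
gripper_width: 0.0497
```

Call:
carry_out(
  commands=[0.25,0.02,0,0,1,0,0,0,0,1],
)

```text
time_s: 28.15
tcp_pos: [0.5514, 0.1363, 0.0457]
eef_rot: [-180.0, -0.1, 4.8]
contact_force: [-0.3, -0.2, -1.1]
gripper_width: 0.05
```

```bash
python3 st.py
```

```text
[-0.144  0.186  0.033] [-0.26 -0.17 -1.07] [0.5514 0.1363 0.0457] [-1.7999e+02 -7.0000e-02  4.8000e+00] 0.05
```

Call:
carry_out(
  commands=[0,0,0,0,-0.4,0,0,0,0,-0.4,0,0,0.8,0,-0.4,0,0,0.7,0,1,-0.6,-0.05,0,0,1,-0.6,-0.05,0,0,1,-0.2,-0.02,0,0,1,0,0,-0.6,0,1],
)

```text
time_s: 28.95
tcp_pos: [0.4946, 0.1324, 0.0846]
eef_rot: [-179.8, -0.3, 4.9]
contact_force: [1.3, -0.3, -0.8]
gripper_width: 0.027
```

Call:
carry_out(
  commands=[0,0.03,-0.6,0,1,0,0,-0.6,0,1,0,0,0,0,1,0.2,0.017,0,0,1,0.2,0.017,0,0,1,0.2,0.017,0,0,1,0.2,0.017,0,0,1,0.25,0.02,0,0,1],
)

```text
time_s: 29.75
tcp_pos: [0.5355, 0.1355, 0.0341]
eef_rot: [180.0, 0.1, 4.8]
contact_force: [-4.7, -0.0, 3.8]
gripper_width: 0.0
```

Call:
carry_out(
  commands=[0.25,0.02,0,0,1,0.25,0.02,0,0,1,0.25,0.02,0,0,1,0,0,0,0,1],
)

```text
time_s: 30.15
tcp_pos: [0.5678, 0.1388, 0.0338]
eef_rot: [-180.0, -0.1, 4.8]
contact_force: [0.2, 0.9, 0.8]
gripper_width: 0.0004
```

Call:
carry_out(
  commands=[0.05,0.004,0,0,1,0.05,0.004,0,0,1,0.05,0.004,0,0,1],
)

```text
time_s: 30.45
tcp_pos: [0.5712, 0.1387, 0.0336]
eef_rot: [180.0, 0.0, 4.8]
contact_force: [-2.4, -0.2, -0.0]
gripper_width: 0.0004
```

Call:
carry_out(
  commands=[0.05,0.004,0,0,1,0.05,0.004,0,0,1,0.05,0.004,0,0,1],
)

```text
time_s: 30.75
tcp_pos: [0.5778, 0.1393, 0.0337]
eef_rot: [-180.0, 0.0, 4.8]
contact_force: [-1.4, 0.7, -1.0]
gripper_width: 0.0006
```

Call:
carry_out(
  commands=[0.04,0.004,0,0,1,0.04,0.004,0,0,1],
)

```text
time_s: 30.95
tcp_pos: [0.581, 0.1396, 0.0337]
eef_rot: [180.0, 0.0, 4.8]
contact_force: [-1.8, -0.5, -0.9]
gripper_width: 0.0007
```

Call:
carry_out(
  commands=[0.04,0.004,0,0,1,0,0,0,0,1],
)

```text
time_s: 31.15
tcp_pos: [0.5812, 0.1395, 0.0336]
eef_rot: [180.0, 0.1, 4.8]
contact_force: [-7.2, 1.7, 3.4]
gripper_width: 0.0001
```

Call:
carry_out(
  commands=[0.04,0.004,0,0,1,0,0,0,0,1],
)

```text
time_s: 31.35
tcp_pos: [0.5813, 0.1395, 0.0336]
eef_rot: [180.0, 0.3, 4.8]
contact_force: [-13.7, 3.1, 7.9]
gripper_width: 0.0007
```

Call:
carry_out(
  commands=[0.04,0.004,0,0,1,0,0,0,0,1],
)

```text
time_s: 31.55
tcp_pos: [0.5813, 0.1394, 0.0335]
eef_rot: [179.9, 0.4, 4.8]
contact_force: [-20.1, 4.7, 13.4]
gripper_width: 0.0001
```

It's a hard stop: the force climbs to 20 N with no further motion, and the TCP is where the row should be home. I'll back off and check.

Call:
carry_out(
  commands=[-0.2,-0.02,0,0,1,-0.5,-0.04,0,0,1,-0.5,-0.04,0.5,0,1,-0.3,-0.03,1,0,1,0,0,1,0,1,0,0,1,0,0,0,0,1,0,0,0,0,0,0,0],
)

```text
time_s: 32.35
tcp_pos: [0.5292, 0.1364, 0.2206]
eef_rot: [-179.8, -0.7, 4.9]
contact_force: [0.3, 0.5, -0.6]
gripper_width: 0.0191
```

```bash
python3 st.py
python3 - <<'E'
from seg import *
w=look('wrist');a=w['frame'][:,:,::-1];t=look('top')['frame'][:,:,::-1]
pickle.dump(w,open('w10.pkl','wb'))
o=np.zeros((420,800,3),np.uint8);o[:300,:400]=cv2.resize(a,(400,300));o[:399,401:800]=cv2.resize(t[80:280,100:300],(399,399));cv2.imwrite('pics/fin.png',o);cv2.imwrite('pics/w10.png',a)
M=np.array([.5957,.1401]);u=np.array([.9965,.0837]);v=np.array([-.0837,.9965])
m,_=quads(w);ys,xs=np.nonzero(m);Q=plane(w,np.c_[xs,ys],.04)[:,:2]-M;X,Y=Q@u*1e3,Q@v*1e3
k=(abs(Y)<27)&(X>-60)&(X<240);c=k&(X<13);print('rear x',np.percentile(X[k],[.5,2]),'y range near mouth',np.percentile(Y[c],[1,50,99]),'far x',X[k].max())
E
```

```text
[-0.08   0.064  0.009] [ 0.26  0.52 -0.57] [0.5292 0.1364 0.2206] [-179.76   -0.68    4.88] 0.0191
rear x [-5.05781725 -4.21899579] y range near mouth [-24.68971122  -0.42164823  23.8831827 ] far x 89.68981152668188
```

View pics/fin.png

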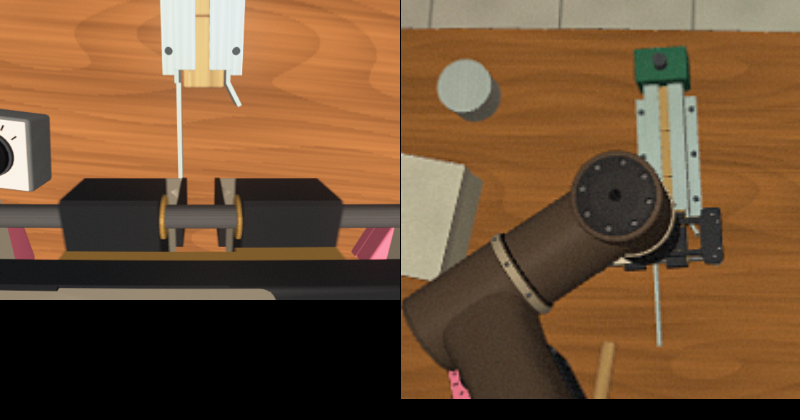

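The last heel stands about 5–6 mm out of the mouth at (203,85). The wood row runs up to the green block, and nothing else has been touched.

```bash
python3 -c "
from plant import r
print(r.close_job())"
```

```text
the job is handed in; nothing more can be done
None
```

The job is handed in at about 32 s of the 72 s allowed; no verdict was reported.

- **Counter:** I turned the knob about 53° anticlockwise. At the end the torque rose from 0.02 to 0.34 N·m and the jaws began to slip, which I took as the zero stop. A picture straight afterwards showed the pointer on the zero tick. I did not look at the knob closely again, but the arm did not go near it afterwards.
- **Heels:** I fed a, b and c in turn, starting each in the mouth and pushing it in with closed fingers. The last push ended on a hard stop: force rose to 20 N along the tube (about 25 N in all) with no further movement.
- **Final check:** The last heel stands about 5 mm out of the mouth (6 mm expected), and its middle is within 0.5 mm of the tube's axis. The wood row is visible through the slot up to the green end block.
- **Clog, jar and hammer:** I saw no contact with any of them. I did not measure their positions again at the end.
- **Disagreements:**
  - The coarse top camera put block heights between 10 and 57 mm, because the blocks are small in that picture.
  - Two wrist views gave 40 mm for heel a, matching the text, and I worked from the wrist camera.
  - The first heel looked 2–3 mm to the right of the lane before insertion, and I corrected that.

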